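# Set the magnetic stirrer four clicks faster and start it

### The arm

A 6-joint arm with a two-finger parallel gripper is mounted at the origin on the work surface. World frame = base frame: x ahead of the robot, y to its left, z up, the work surface at z = 0. Lengths are in m, angles in rad, forces in N, time in s.
With the tool pointing down it reaches from about 0.375 to 0.925 m from the base axis. Payload 5.7 kg.
Tool frame: the origin (TCP) lies midway between the tips of the shut fingers; the grasp point (between the pads) lies 19 mm behind it; z points along the fingers, x is the direction in which the jaws open and shut, and the axes are right-handed (so a half turn about z gives the same grasp; the last joint's range is limited). The gripper opens to 88 mm and grips with 3 to 60 N. Pads are 20 mm wide; open, the fingers measure 115 mm over their backs; the gripper's body (75 mm by 178 mm) begins 61 mm behind the grasp point.
Start: joints at [-0.115, 0.359, 1.51, -0, 1.272, -0.115], TCP at [0.6, -0, 0.223] pointing down, gripper open.
Joint ranges: [-2.97, 2.97], [-1.01, 2.36], [0.21, 2.38], [-0.96, 4.11], [0.2, 2.71], [-2.98, 2.98]. Speed limits (rad/s): [2.39, 2.39, 3.14, 3.14, 3.14, 3.14].

### API

Orientations are given as a unit quaternion [x, y, z, w].
In Python, from bench import move_ptp, servo_line, goto_joints, move_gripper, sleep, inverse_kinematics, capture, PlanningError, close_job, spot_in, silhouettes, current_clock, current_joint_pos, current_qvel, current_joint_torque, current_position, current_orientation, current_force, current_torque, current_finger_gap gives the robot as it stands. Calls block until the motion is done:
- move_ptp(position, orientation): joint-space move of the TCP to a pose.
- servo_line(position, orientation=None, rate=0.15, contact_N=None): straight line of the TCP; orientation=None keeps the orientation; rate is the mean speed in m/s. With contact_N (N) it stops when the force on the tool has changed by that much, and returns True; else False.
- goto_joints(angles): joint-space move.
- move_gripper(opening): finger opening in m; the grip force is fixed at half the most; returns when the fingers have stopped.
- sleep(seconds).
- inverse_kinematics(position, orientation): joint angles nearest the present ones, or None.
- capture(name): name is "scene" or "side" or "wrist"; returns a dict with "image" (480x640x3 uint8, blue, green, red), "range_z" (480x640 float32, m along the optical axis (not along the pixel's ray), 0 where there is no reading), "intrinsics" (3x3 intrinsics, pixels), "R" (3x3) and "t" (3): a world point X has camera coordinates R X + t. Camera axes: x right, y down, z forward; pixel columns grow to the right and rows downward; lengths in m; the calibration is good to about 2 mm. A picture is of the moment at which its call begins.
A pose or a line that the arm cannot do raises PlanningError and nothing moves.
- close_job(): hands the job in, once; it reports no verdict.
Trained networks look in the newest picture that a camera, given by its name, has taken for a name from the list of things; names that differ only in an ending like _2 or _b are one class to them, and where a whole thing is asked for, a point or a joint stands for the part that bears it (a point fixed in the world has none). Each returns a list of dicts, best first, with "conf" (0 to 1); they miss things now and then, are a little off and sometimes report something else, mostly with a low value. They report only what shows in the picture. A call takes as long as a camera call.
- spot_in(camera, query): "xy" ([column, row] in pixels, amid what is visible of it).
- silhouettes(camera, query): "region" (480x640 bool, what is visible of it) and "xy" ([column, row] in pixels, amid what is visible of it).
Readings, each from a call of its own:
- current_clock(): time.
- current_joint_pos(): joint angles.
- current_qvel(): joint speeds.
- current_joint_torque(): joint torques, N m.
- current_position(): TCP position.
- current_orientation(): TCP orientation.
- current_force(): force on the tool from outside, world axes, zero at the start.
- current_torque(): the same for the moment, N m.
- current_finger_gap(): finger opening in m.
Only numpy, scipy, OpenCV 4.12 (cv2) and the standard library are available. Lean on these libraries where they do the work, as an engineer would, in place of code of your own. Each camera call takes 0.05 s, during which the arm holds its last target.

### The job

The magnetic stirrer must run four steps faster: with a fingertip, push the fin of its click-stop dial clockwise (seen from above) by exactly four clicks from where it stands, never going past the fourth, and then press the start button beside the dial fully down and let it go. Push gently and do not grip anything, and leave the beaker on the plate and the things standing around the stirrer where they are.

Things in the scene. Friction and masses are not known exactly. Their poses are not given: they have to be found in the camera images.
- stirrer: Magnetic stirrer, a fixed white box 300 mm long (its x) x 200 wide (its y) x 70 high; origin at the centre of its underside, on the bench, z up. Its -x end is the flat control deck (70 mm up) with dial and start button; on its +x half a round metal plate, 134 mm across, top 78 mm up, centre at x = +72 mm, carries the beaker.
- dial (a joint): Angle of the click-stop dial (rad), growing clockwise seen from above. 9 click positions, 30 degrees (0.5236 rad) apart, at 0, 0.524 .. 4.189, marked by ticks on the deck; stops just beyond first and last. It starts in one of the first four. Half-way (15 degrees) to the next click the dial snaps on by itself into it, ahead of the finger, and stays there.
- dial_axis (a point): Point on the dial's vertical axis, on the top face of its disc (85 mm above the bench); in the stirrer frame at x = -85, y = +40 mm. The disc is grey, 90 mm across, 14 mm thick, with one black upright fin: a radial rib 8 mm thick, from 6 to 42 mm off the axis, 25 mm high above the disc, a white line along its top.
- fin_tip (a point): Point on top of the fin at its outer end, 42 mm off the dial's axis, 110 mm above the bench; it turns with the dial. Seen from the axis it lies (stirrer frame, from +x towards +y) at 150 degrees minus the dial angle. Pushing the fin sideways about 30 mm off the axis takes about 4 N to leave a click position.
- start (a joint): Travel of the start button (m): 0 up, 0.006 fully down; springs back; about 5 N pushes it fully down.
- start_top (a point): Centre of the top face of the start button, a black round push button 26 mm across in a grey housing on the deck, 102 mm to the -y side of the dial's axis (stirrer frame). It is pressed straight down.
- beaker: Loose open glass beaker, 76 mm across, 65 mm high, on the stirrer's plate, to be left alone; origin at the centre of its underside.
- reagent: Loose amber bottle, 68 mm across, 150 mm high, beside the stirrer, to be left alone; origin at the centre of its underside.
- jar: Loose white jar, 64 mm across, 85 mm high, beside the stirrer, to be left alone; origin at the centre of its underside.
- bulb: Loose red-brown pipette bulb, 54 mm across, 85 mm high, beside the stirrer, to be left alone; origin at the centre of its underside.

How it is judged:
On the way, in this order (a step that is already met when the one before it is completed fails the run):
1. the dial rests four clicks clockwise of its start (value of joint dial above 1.9 rad and distance of fin_tip from where it was at the start of the episode between 0.0688 and 0.0761 m and velocity of joint dial between -0.1 and 0.1 rad/s and value of joint start below 0.002 m), for 0.2 s.
2. the start button is pressed down (value of joint start above 0.0045 m), for 0.04 s.
At the end, for the whole second after the job is handed in: The dial rests at the fourth click clockwise from where it started (within about 10 degrees), the start button has been pressed after that and is up again, and the beaker, bottle, jar and bulb stand upright within 20 mm of where they were (all of step 1 and distance of each of beaker, reagent, jar, bulb from where it was at the start of the episode below 0.02 m and angle between each of beaker, reagent, jar, bulb's own z axis and vertical below 0.15 rad); the robot touches nothing.
It fails at once if the dial is turned past the fourth click (more than about 4.6 clicks) (distance of fin_tip from where it was at the start of the episode above 0.0784 m).
It fails at once if the start button is pressed before the dial is set (value of joint start above 0.0045 m and not (value of joint dial above 1.9 rad and distance of fin_tip from where it was at the start of the episode between 0.0688 and 0.0761 m and velocity of joint dial between -0.1 and 0.1 rad/s)).
It fails at once if the stirrer, its dial or its button is gripped or pushed hard (over 35 N from the fingers) (contact force between the fingers and stirrer above 35 N).
It fails at once if the beaker, bottle, jar or bulb is pushed away, lifted or tipped (distance of any of beaker, reagent, jar, bulb from where it was at the start of the episode above 0.02 m or angle between any of beaker, reagent, jar, bulb's own z axis and vertical above 0.3 rad).
It also fails if it takes over 64 s, if anything falls off the work surface, if the arm or the gripper's body presses on something with over 40 N, if the wrist force passes 120 N, or if a joint passes its speed limit or range.

## Working session

There is one attempt and no reset: what is moved stays moved. The work goes in short steps, each a Python script; the robot and the scene stay as the last script left them, time stands still between calls to the robot, and variables do not carry over. Pictures are saved under pics/ and viewed, and the job is handed in when it is done.

```bash
mkdir -p pics; ls; python3 - <<'E'
from bench import *
import cv2, numpy as np
for c in ["scene","side","wrist"]:
    r=capture(c); cv2.imwrite(f"pics/{c}0.png",r["image"]); np.savez(f"{c}0.npz",**r)
    for q in ["stirrer","dial","dial_axis","fin_tip","start_top","beaker","reagent","jar","bulb"]:
        print(c,q,[(np.round(d["xy"]).tolist(),round(d["conf"],2)) for d in spot_in(c,q)[:2]])
print(current_clock(),current_orientation())
E
```

```text
pics
scene stirrer [([320.0, 256.0], 0.87), ([268.0, 235.0], 0.74)]
scene dial [([302.0, 209.0], 0.66)]
scene dial_axis [([302.0, 206.0], 0.67)]
scene fin_tip [([301.0, 210.0], 0.64)]
scene start_top [([265.0, 236.0], 0.69)]
scene beaker [([360.0, 255.0], 0.58)]
scene reagent [([427.0, 217.0], 0.9)]
scene jar [([218.0, 323.0], 0.56)]
scene bulb [([386.0, 171.0], 0.59)]
side stirrer [([337.0, 261.0], 0.94), ([372.0, 215.0], 0.5)]
side dial [([369.0, 257.0], 0.86)]
side dial_axis [([368.0, 255.0], 0.68)]
side fin_tip [([368.0, 261.0], 0.6)]
side start_top []
side beaker [([285.0, 220.0], 0.87)]
side reagent [([258.0, 316.0], 0.94)]
side jar [([352.0, 180.0], 0.87)]
side bulb [([341.0, 367.0], 0.74)]
wrist stirrer [([351.0, 168.0], 0.63), ([530.0, 170.0], 0.16)]
wrist dial [([252.0, 146.0], 0.64)]
wrist dial_axis [([250.0, 148.0], 0.81)]
wrist fin_tip [([250.0, 146.0], 0.64)]
wrist start_top [([273.0, 287.0], 0.56)]
wrist beaker [([252.0, 148.0], 0.65), ([527.0, 170.0], 0.64)]
wrist reagent []
wrist jar [([357.0, 414.0], 0.72)]
wrist bulb []
1.5 [ 9.99999998e-01  6.81970901e-06 -6.24451821e-05  9.43998424e-06]
```

View pics/scene0.png

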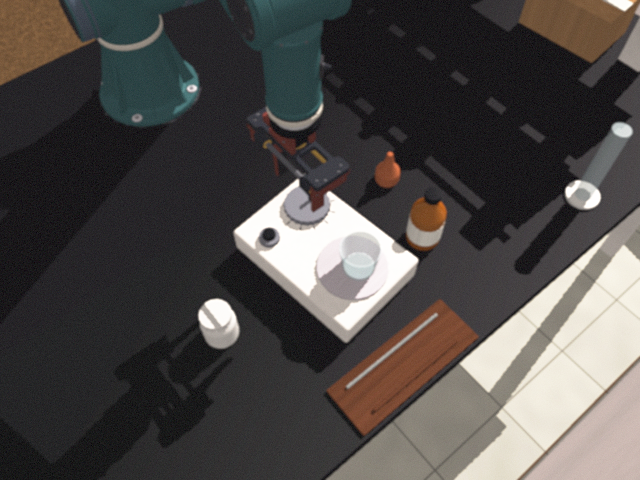

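View pics/side0.png

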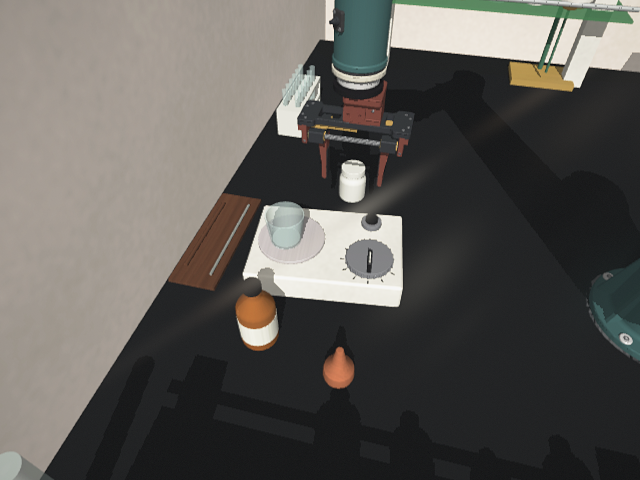

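View pics/wrist0.png

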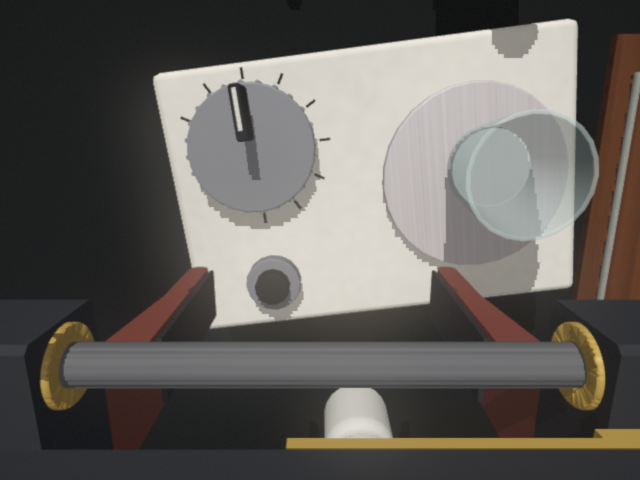

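The wrist view shows the dial at about (251,146) with nine ticks. The fin points at the third tick (241,72), the button is at (273,287), and the beaker is on the right. Next I'll measure the poses from the depth images.

```bash
cat > h.py <<'E'
import numpy as np, cv2
def cloud(r):
    K=r["intrinsics"];z=r["range_z"];v,u=np.mgrid[:480,:640]
    P=np.stack([(u-K[0,2])/K[0,0]*z,(v-K[1,2])/K[1,1]*z,z],-1)
    W=(P-r["t"])@r["R"]; W[z==0]=np.nan
    return W
def pix2plane(r,uv,h):
    d=np.linalg.inv(r["intrinsics"])@np.array([*uv,1.]); d=r["R"].T@d; c=-r["R"].T@r["t"]
    return c+d*(h-c[2])/d[2]
E
python3 - <<'E'
from h import *
for c in ["wrist","side"]:
    r=np.load(c+"0.npz"); W=cloud(r)
    img=r["image"].astype(int)
    roi=np.zeros((480,640),bool)
    if c=="wrist": roi[15:330,150:420]=1
    else: roi[205:305,240:410]=1
    z=W[...,2]
    deck=roi&(z>.06)&(z<.077)
    print(c,"hist",np.histogram(z[roi&(z>0.03)],bins=np.arange(.03,.13,.005)))
    a,b=((170,330),(60,230)) if c=="wrist" else ((335,400),(225,285))
    R2=np.zeros_like(roi);R2[b[0]:b[1],a[0]:a[1]]=1
    disc=R2&(z>.080)&(z<.09)
    p=W[disc]; (cc,rad)=cv2.minEnclosingCircle(p[:,:2].astype(np.float32)) if len(p) else (None,None)
    print("disc",len(p),cc,rad,p.mean(0))
    fin=R2&(z>.104)&(z<.116); p=W[fin]; print("fin",len(p),p.mean(0),p.min(0),p.max(0))
    if len(p)>3:
        m=p[:,:2].mean(0);w,V=np.linalg.eigh(np.cov(p[:,:2].T));d=V[:,1];s=(p[:,:2]-m)@d
        print("fin ends",m+d*s.min(),m+d*s.max(),w)
    h,_=cv2.findContours(deck.astype(np.uint8),0,2),0
    if c=="side":
        pp=W[deck][:,:2].astype(np.float32);print(cv2.minAreaRect(pp),np.median(W[deck],0))
r=np.load("wrist0.npz")
for uv in [(158,76),(576,20),(572,287),(213,327)]: print(uv,pix2plane(r,uv,.07))
print("disc",pix2plane(r,(251,147),.085),"btn",pix2plane(r,(273,287),.085))
W=cloud(r)
print("btn",W[280:294:4,268:280:4].round(4).tolist())
for n,uv,h in [("t0",(187,121),.07),("t1",(208,88),.07),("t2",(241,72),.07),("t8",(265,217),.07)]: print(n,pix2plane(r,uv,h))
print("cam",-r["R"].T@r["t"])
E
```

```text
wrist hist (array([    0,     0,     0,     0,     0,     0,    79, 14309, 28605,
        3849,  5158,  8603,   910,    71,    72,   328,   469,     0,
           0]), array([0.03 , 0.035, 0.04 , 0.045, 0.05 , 0.055, 0.06 , 0.065, 0.07 ,
       0.075, 0.08 , 0.085, 0.09 , 0.095, 0.1  , 0.105, 0.11 , 0.115,
       0.12 , 0.125]))
disc 12383 (0.5490307211875916, 0.05166486278176308) 0.04668967425823212 [0.55007936 0.05107523 0.08535144]
fin 809 [0.54681653 0.07558102 0.10997398] [0.54064701 0.05764156 0.10428735] [0.55223686 0.09334846 0.11300301]
fin ends [0.54904138 0.05763949] [0.54462727 0.09323549] [5.65589546e-06 1.03669550e-04]
side hist (array([ 229,  229,  236,  219,  235,  245,  283, 1489, 4777, 1390,  714,
       1107,  185,  119,  143,  170,  227,  199,  213]), array([0.03 , 0.035, 0.04 , 0.045, 0.05 , 0.055, 0.06 , 0.065, 0.07 ,
       0.075, 0.08 , 0.085, 0.09 , 0.095, 0.1  , 0.105, 0.11 , 0.115,
       0.12 , 0.125]))
disc 1334 (0.550719141960144, 0.028510790318250656) 0.06925520300865173 [0.55013728 0.05185508 0.08564896]
fin 71 [0.54705685 0.07730765 0.11022772] [0.541
[... 390 characters left out ...]
, 287) [ 0.79662113 -0.05658981  0.07      ]
(213, 327) [ 0.51049054 -0.09089011  0.07      ]
disc [0.54962291 0.05287091 0.085     ] btn [ 0.5619507  -0.05060117  0.085     ]
btn [[[0.5593, -0.0425, 0.0918], [nan, nan, nan], [0.5652, -0.0422, 0.0925]], [[0.559, -0.046, 0.0907], [0.5622, -0.0455, 0.0921], [0.5653, -0.0448, 0.094]], [[0.5593, -0.0482, 0.0931], [0.5622, -0.0483, 0.0929], [0.5651, -0.0484, 0.0926]], [[0.559, -0.0519, 0.0917], [0.5618, -0.0523, 0.0908], [0.5649, -0.0518, 0.092]]]
t0 [0.50190947 0.07057659 0.07      ]
t1 [0.51847618 0.09309806 0.07      ]
t2 [0.54226859 0.10372309 0.07      ]
t8 [5.55641046e-01 9.73828978e-05 7.00000000e-02]
cam [0.59899826 0.06598964 0.38516909]
```

```bash
python3 - <<'E'
import cv2
i=cv2.imread("pics/wrist0.png")[40:340,150:420]
cv2.imwrite("pics/crop.png",cv2.resize(i,None,fx=2,fy=2,interpolation=2))
E
```

```text
(no output)
```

View pics/crop.png

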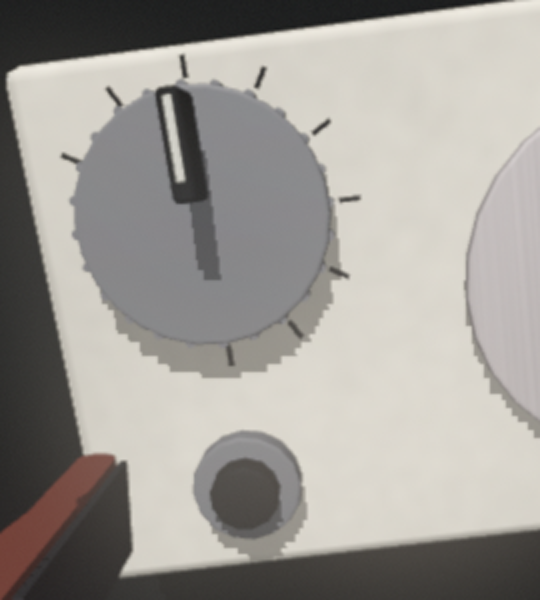

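The depth fits agree. The stirrer's yaw is about 6.9°, the dial axis is at (0.550, 0.052), and the fin points at 97° in the world frame. That puts it at click 2, so the target is click 6, with the fin at −23°. I'll approach the fin's counter-clockwise side with shut fingers and find contact gently.

```bash
cat >> h.py <<'E'
AX=np.array([.550,.052]); PHI0=96.9; Z=.094
def quat(psi): a=np.radians(psi)/2; return [float(np.cos(a)),float(np.sin(a)),0.,0.]
def pose(phi,off=14,z=Z,r=30):
    a=np.radians(phi);u=np.array([np.cos(a),np.sin(a)]);n=np.array([-u[1],u[0]])
    p=AX+(r*u+off*n)/1000
    return [float(p[0]),float(p[1]),z],quat(phi)
E
python3 - <<'E'
from bench import *
from h import *
for phi in [97,67,37,7,-15]:
    print(phi,np.round(inverse_kinematics(*pose(phi)),2))
move_gripper(0.0)
p,q=pose(PHI0,26,.2); move_ptp(p,q)
p,q=pose(PHI0,26); servo_line(p,q,rate=.06)
print(current_position(),current_force(),current_finger_gap(),current_clock())
r=capture("side"); cv2.imwrite("pics/side1.png",cv2.resize(r["image"][120:360,240:560],None,fx=2,fy=2))
r=capture("wrist"); cv2.imwrite("pics/wrist1.png",r["image"])
p,q=pose(PHI0,11)
print(servo_line(p,q,rate=.015,contact_N=1.5),current_position(),current_force())
d=(np.array(current_position()[:2])-AX)*1000; a=np.radians(PHI0)
print("off",d@[-np.sin(a),np.cos(a)],d@[np.cos(a),np.sin(a)],current_clock())
r=capture("side"); cv2.imwrite("pics/side2.png",cv2.resize(r["image"][120:360,240:560],None,fx=2,fy=2))
E
```

```text
97 [ 0.02  0.42  1.78 -0.    0.93 -1.67]
67 [ 0.03  0.44  1.74 -0.    0.95 -1.14]
37 [ 0.02  0.46  1.71 -0.    0.97 -0.62]
7 [ 0.    0.48  1.68 -0.    0.98 -0.12]
-15 [-0.02  0.48  1.68 -0.    0.98  0.24]
[0.52081593 0.07869117 0.09430151] [ 1.04079981 -0.16913108 -0.33090336] 0.0003875844649216844 6.15
True [0.53057154 0.07991214 0.0936062 ] [0.0717983  0.30089325 0.86343909]
off 15.934472400644722 30.04405978211152 6.95
```

View pics/side2.png

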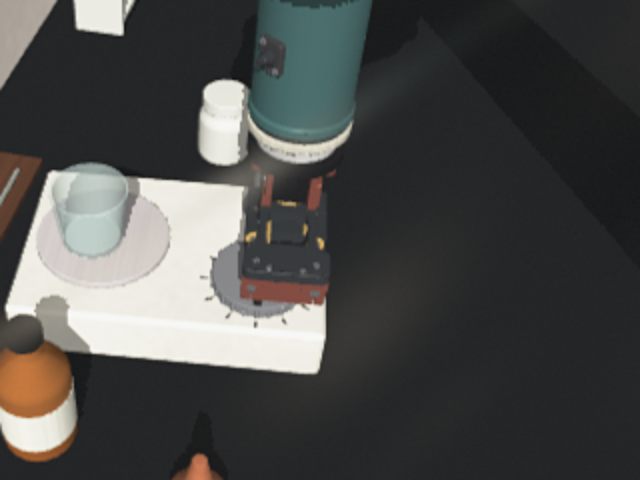

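View pics/wrist1.png

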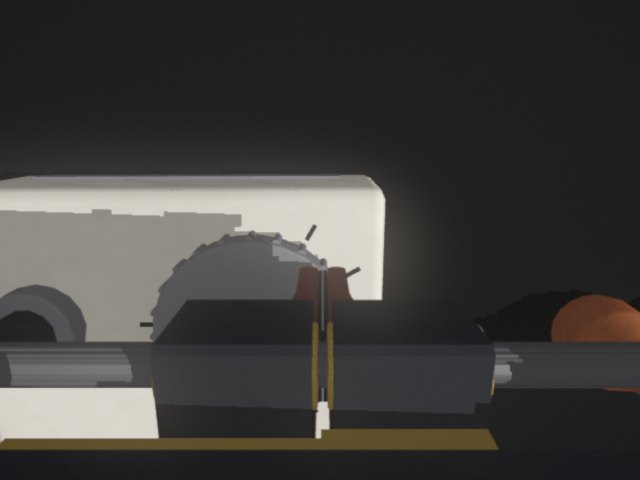

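The side view shows the fin end (~(258,300)) just beside the fingers; contact is not clear above the ~1 N force noise. I'll push in small angular steps and log the tangential force, so the first snap calibrates the finger angle.

```bash
cat >> h.py <<'E'
from bench import *
def fr(phi):
    F=[]
    for _ in range(4):
        F.append(current_force()); sleep(.01)
    F=np.mean(F,0); a=np.radians(phi); return F@[-np.sin(a),np.cos(a),0], F
def sweep(a,b,st=2.5,rate=.012,off=14,r=30):
    n=int(np.ceil(abs(a-b)/st))
    for phi in np.linspace(a,b,n+1)[1:]:
        p,q=pose(phi,off,r=r); servo_line(p,q,rate=rate)
        t,F=fr(phi); print(f"{PHI0-phi:.1f} t={t:.2f} F={np.round(F,1)} clk={current_clock():.2f}")
E
python3 - <<'E'
from h import *
p,q=pose(PHI0,14); servo_line(p,q,rate=.012); print(fr(PHI0))
sweep(PHI0,PHI0-25)
r=capture("side"); cv2.imwrite("pics/side3.png",cv2.resize(r["image"][120:360,240:560],None,fx=2,fy=2))
E
```

```text
(np.float64(4.1658595977407185), array([-4.07361659, -1.01340119, -0.12465079]))
2.5 t=6.27 F=[-6.2 -0.7  1.5] clk=7.68
5.0 t=6.55 F=[-6.5 -0.7  1.9] clk=7.98
7.5 t=5.34 F=[-5.3  0.1 -0.6] clk=8.28
10.0 t=3.81 F=[-3.8  1.  -2.9] clk=8.58
12.5 t=4.56 F=[-4.5  0.9 -3.9] clk=8.88
15.0 t=2.17 F=[-2.1  0.6 -1.7] clk=9.18
17.5 t=0.01 F=[-0.   0.   0.2] clk=9.48
20.0 t=0.05 F=[-0.1 -0.1 -0. ] clk=9.78
22.5 t=-0.37 F=[ 0.3 -0.3 -0. ] clk=10.08
25.0 t=0.05 F=[-0.1 -0.2 -0.2] clk=10.38
```

View pics/side3.png

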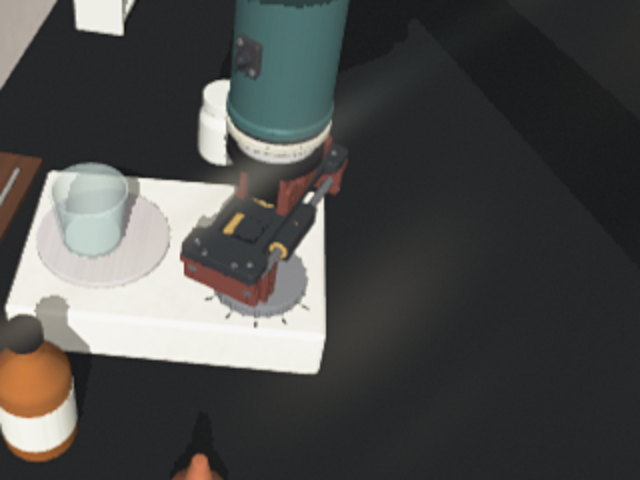

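The forces show the snap near 15°, so the calibration is good. Next come clicks 2 and 3, with expected snaps at 45° and 75°.

```bash
python3 - <<'E'
from h import *
sweep(PHI0-25,PHI0-52,3); sweep(PHI0-52,PHI0-84,3)
for c in ["side","scene","wrist"]:
    r=capture(c); cv2.imwrite(f"pics/{c}4.png",r["image"])
E
```

```text
28.0 t=0.24 F=[-0.3 -0.  -0.1] clk=10.76
31.0 t=4.82 F=[-4.5  1.8  2.9] clk=11.08
34.0 t=5.04 F=[-4.6  2.1  3.4] clk=11.41
37.0 t=4.45 F=[-4.   2.   2.4] clk=11.73
40.0 t=2.56 F=[-2.4  1.1  0.1] clk=12.06
43.0 t=2.57 F=[-2.   1.6 -0.7] clk=12.38
46.0 t=2.19 F=[-1.8  1.3 -1.6] clk=12.71
49.0 t=0.90 F=[-0.7  0.5 -0.1] clk=13.03
52.0 t=-0.05 F=[-0.  -0.1  0.2] clk=13.36
54.9 t=-0.57 F=[ 0.3 -0.5  0.2] clk=13.68
57.8 t=0.31 F=[-0.5 -0.  -0.4] clk=14.01
60.7 t=2.69 F=[-1.7  2.1  1.5] clk=14.33
63.6 t=7.33 F=[-4.2  6.   3.6] clk=14.66
66.5 t=6.38 F=[-3.4  5.4  2.4] clk=14.98
69.5 t=3.04 F=[-1.4  2.7  0.3] clk=15.31
72.4 t=1.29 F=[-0.5  1.2 -0.6] clk=15.63
75.3 t=0.77 F=[-0.3  0.7 -1.4] clk=15.96
78.2 t=0.39 F=[-0.4  0.3  0.1] clk=16.28
81.1 t=-0.15 F=[-0.1 -0.2  0.4] clk=16.61
84.0 t=-0.40 F=[ 0.1 -0.4  0. ] clk=16.93
```

View pics/wrist4.png

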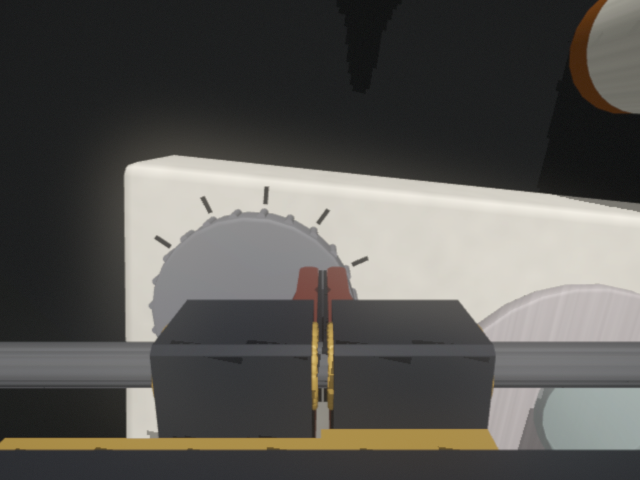

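The force log shows three distinct snaps. The last click gets finer steps, stopping at 111°; the fin at click 4 would only be touched at about 120°.

```bash
python3 - <<'E'
from h import *
sweep(PHI0-84,PHI0-105,3); sweep(PHI0-105,PHI0-111,2)
E
```

```text
87.0 t=0.02 F=[-0.5 -0.1 -0.4] clk=17.41
90.0 t=0.80 F=[-0.   0.8  0.2] clk=17.73
93.0 t=5.31 F=[-0.8  5.3  0.6] clk=18.06
96.0 t=4.83 F=[-0.4  4.8 -0.2] clk=18.38
99.0 t=2.53 F=[-0.1  2.5 -1.1] clk=18.71
102.0 t=2.13 F=[ 0.7  2.1 -0.6] clk=19.03
105.0 t=0.34 F=[-0.   0.4  0.2] clk=19.36
107.0 t=0.28 F=[ 0.   0.3 -0.5] clk=19.64
109.0 t=-0.07 F=[ 0.1 -0.1  0.3] clk=19.93
111.0 t=0.01 F=[ 0.3 -0.1  0.4] clk=20.21
```

Snapped at about 105°. Next I back off, lift, and check the dial from above.

```bash
python3 - <<'E'
from h import *
p,q=pose(PHI0-111,22); servo_line(p,q,rate=.03)
p,q=pose(PHI0-111,22,z=.2); servo_line(p,q,rate=.15)
move_ptp([.6,0.0,.223],quat(0))
for c in ["side","wrist"]:
    r=capture(c); cv2.imwrite(f"pics/{c}5.png",r["image"]); np.savez(c+"5.npz",**r)
    W=cloud(r);z=W[...,2]
    fin=(z>.102)&(z<.117)&(np.hypot(W[...,0]-AX[0],W[...,1]-AX[1])<.05); p=W[fin][:,:2]
    if len(p)>3:
        m=np.median(p,0); print(c,len(p),m,"ang",np.degrees(np.arctan2(*(m-AX)[::-1])))
    
W=cloud(r)
b=(abs(W[...,0]-.5623)<.03)&(abs(W[...,1]+.0493)<.03)
print(np.histogram(W[b][:,2],bins=np.arange(.06,.11,.003)))
t=b&(W[...,2]>.088);print(t.sum(),W[t].mean(0),np.median(W[t],0),W[t].min(0),W[t].max(0)); print(current_clock())
print([(d["xy"],d["conf"]) for d in spot_in("wrist","start_top")])
E
```

```text
side 104 [0.57231804 0.04664523] ang -13.491945969819493
wrist 741 [0.57238025 0.04550673] ang -16.179230219124992
(array([   0,    0,   52, 1799,   55,   56,  114,  799,   59,   62,  679,
         65,    0,    0,    0,    0]), array([0.06 , 0.063, 0.066, 0.069, 0.072, 0.075, 0.078, 0.081, 0.084,
       0.087, 0.09 , 0.093, 0.096, 0.099, 0.102, 0.105, 0.108]))
797 [ 0.56212151 -0.0470363   0.09183686] [ 0.56217689 -0.04712923  0.09201446] [ 0.54928852 -0.0575344   0.08801176] [ 0.57456963 -0.03669426  0.09403898]
22.0167
[([272.9, 285.4], 0.82), ([363.1, 162.5], 0.18)]
```

View pics/wrist5.png

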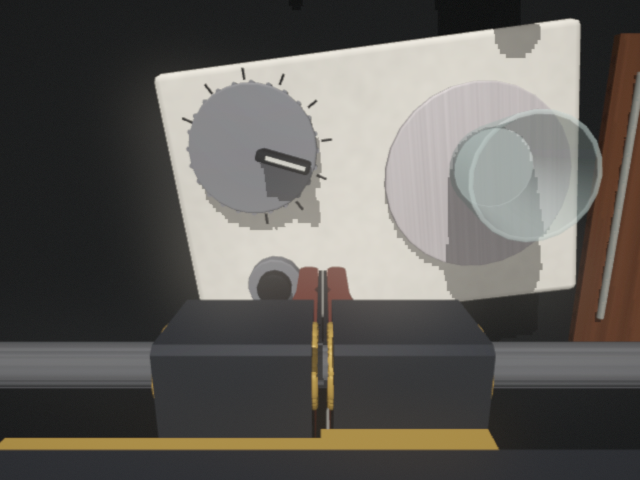

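```bash
python3 - <<'E'
import numpy as np
from h import cloud,pix2plane,AX
for n in ["wrist0","wrist5","side0","side5"]:
    r=np.load(n+".npz");W=cloud(r);z=W[...,2]
    fin=(z>.104)&(z<.117)&(np.hypot(W[...,0]-AX[0],W[...,1]-AX[1])<.05)
    p=W[fin][:,:2];m=p.mean(0);w,V=np.linalg.eigh(np.cov(p.T));d=V[:,1];d*=np.sign(d@(m-AX))
    s=(p-m)@d;print(n,len(p),"dir",np.degrees(np.arctan2(d[1],d[0])),"ends",m+d*s.min(),m+d*s.max())
r=np.load("wrist5.npz")
a,b=pix2plane(r,(262,155),.11),pix2plane(r,(304,167),.11);print("white line",np.degrees(np.arctan2(*(b-a)[:2][::-1])),a,b)
r=np.load("wrist0.npz")
a,b=pix2plane(r,(240,137),.11),pix2plane(r,(234,88),.11);print("white line0",np.degrees(np.arctan2(*(b-a)[:2][::-1])),a,b)
E
```

```text
wrist0 809 dir 97.06892716386766 ends [0.54904138 0.05763949] [0.54462727 0.09323549]
wrist5 724 dir -15.83180016052583 ends [0.55504592 0.05021074] [0.58965829 0.04039567]
side0 71 dir 97.23549448634324 ends [0.54967596 0.05667804] [0.54492459 0.09410252]
side5 95 dir -16.103483205249024 ends [0.5566366  0.05124239] [0.59003598 0.04159996]
white line -15.994633374500088 [0.55952893 0.04942011 0.11      ] [0.58620767 0.04177281 0.11      ]
white line0 94.47341530736486 [0.54702599 0.0601791  0.11      ] [0.54472043 0.08964882 0.11      ]
```

```bash
python3 - <<'E'
import cv2
a=cv2.imread("pics/wrist5.png")[60:240,170:350]
b=cv2.imread("pics/side5.png")[220:290,330:410]
cv2.imwrite("pics/c5.png",cv2.hconcat([cv2.resize(a,(400,400),interpolation=2),cv2.resize(b,(400,400),interpolation=2)]))
E
```

```text
(no output)
```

View pics/c5.png

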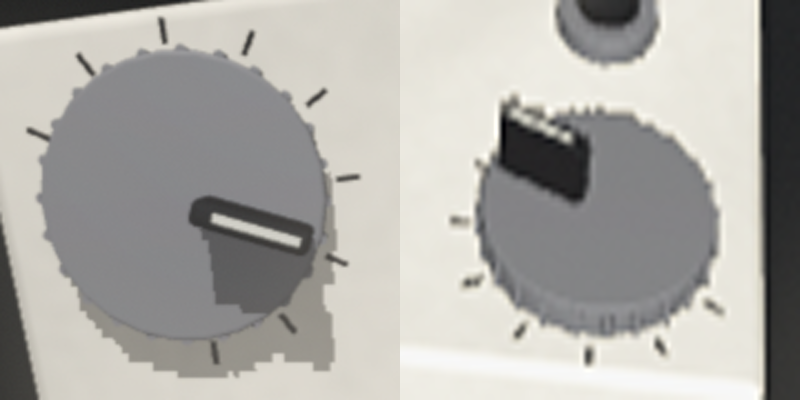

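The fin now lies at −16°, a turn of 113° instead of 120°. That is inside the tolerance (110–130°) but close to its edge, and both cameras agree. I'll nudge it gently toward the centre of the click, going to about 117° and far from the 138° limit.

```bash
python3 - <<'E'
from h import *
p,q=pose(PHI0-106,24,.2); move_ptp(p,q)
p,q=pose(PHI0-106,24); servo_line(p,q,rate=.1)
p,q=pose(PHI0-106,14); servo_line(p,q,rate=.03); print(fr(PHI0-106))
sweep(PHI0-106,PHI0-118,1.5,rate=.01)
p,q=pose(PHI0-118,24); servo_line(p,q,rate=.03)
p,q=pose(PHI0-118,24,z=.2); servo_line(p,q,rate=.15)
move_ptp([.6,0.0,.223],quat(0))
for c in ["side","wrist"]:
    r=capture(c); cv2.imwrite(f"pics/{c}6.png",r["image"])
    W=cloud(r);z=W[...,2]
    fin=(z>.104)&(z<.117)&(np.hypot(W[...,0]-AX[0],W[...,1]-AX[1])<.05)
    p=W[fin][:,:2];m=p.mean(0);w,V=np.linalg.eigh(np.cov(p.T));d=V[:,1];d*=np.sign(d@(m-AX))
    print(c,len(p),np.degrees(np.arctan2(d[1],d[0])))
print(current_clock())
E
```

```text
(np.float64(0.13265820948335189), array([ 0.26204131,  0.09237694, -0.0268796 ]))
107.5 t=-0.30 F=[-0.  -0.3 -0. ] clk=24.48
109.0 t=-0.22 F=[-0.2 -0.2  0.3] clk=24.77
110.5 t=0.45 F=[-0.   0.5 -0. ] clk=25.05
112.0 t=0.34 F=[0.1 0.3 0. ] clk=25.33
113.5 t=-0.12 F=[-0.3 -0.  -0.4] clk=25.62
115.0 t=0.30 F=[ 0.4  0.2 -0.1] clk=25.90
116.5 t=-0.49 F=[-0.5 -0.3  0.3] clk=26.18
118.0 t=-0.30 F=[-0.3 -0.2  0.2] clk=26.47
side 94 -23.2625443197776
wrist 725 -22.90997804606969
28.4333
```

The fin is now at −23.0°, which is 120° or four clicks, and both views agree. Next is the button press.

```bash
python3 - <<'E'
from h import *
q=quat(6.9); x,y=.5622,-.0485
move_ptp([x,y,.13],q); servo_line([x,y,.097],q,rate=.05); print(fr(0)[1])
for z in np.arange(.093,.0835,-.001):
    servo_line([x,y,float(z)],q,rate=.01); F=fr(0)[1]; print(round(z,4),round(current_position()[2],4),np.round(F,1))
    if F[2]>9: break
sleep(.2); print(current_force())
servo_line([x,y,.13],q,rate=.08); move_ptp([.6,0,.223],quat(0)); sleep(.3)
for c in ["side","scene","wrist"]:
    r=capture(c); cv2.imwrite(f"pics/{c}7.png",r["image"])
    if c=="scene": continue
    W=cloud(r);z=W[...,2]
    fin=(z>.104)&(z<.117)&(np.hypot(W[...,0]-AX[0],W[...,1]-AX[1])<.05)
    p=W[fin][:,:2];m=p.mean(0);w,V=np.linalg.eigh(np.cov(p.T));d=V[:,1];d*=np.sign(d@(m-AX))
    print(c,len(p),np.degrees(np.arctan2(d[1],d[0])))
t=(abs(W[...,0]-x)<.01)&(abs(W[...,1]-y)<.01);print("btn z",np.nanmedian(W[t][:,2]),current_clock())
E
```

```text
[ 0.22872846 -0.10995373  0.21274194]
0.093 0.093 [-0.2 -0.3  0.3]
0.092 0.0922 [0.7 0.5 1.6]
0.091 0.0911 [ 0.  -0.4  2.2]
0.09 0.0901 [ 0.4 -0.1  2.9]
0.089 0.0891 [ 0.8 -0.3  3.5]
0.088 0.0881 [ 0.6 -0.4  3.9]
0.087 0.0871 [1.  0.2 4.5]
0.086 0.0863 [0.5 0.6 7.5]
0.085 0.0861 [-2.1  0.4 14.9]
[-2.0468815   0.19766028 14.94530839]
side 96 -21.966483131354547
wrist 713 -22.98050931271541
btn z 0.09211783857168604 34.5417
```

View pics/side7.png

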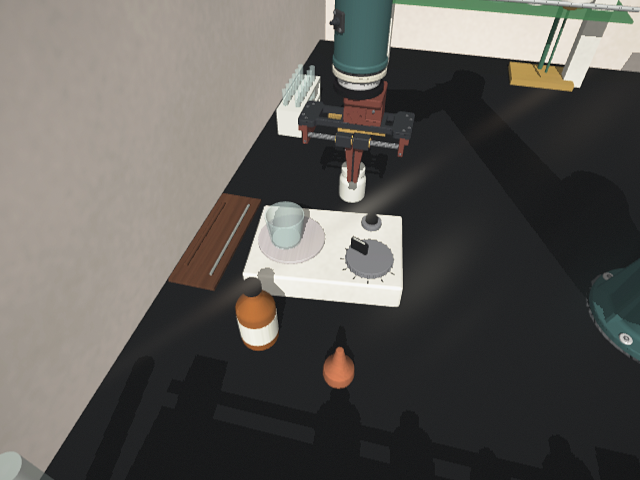

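View pics/wrist7.png

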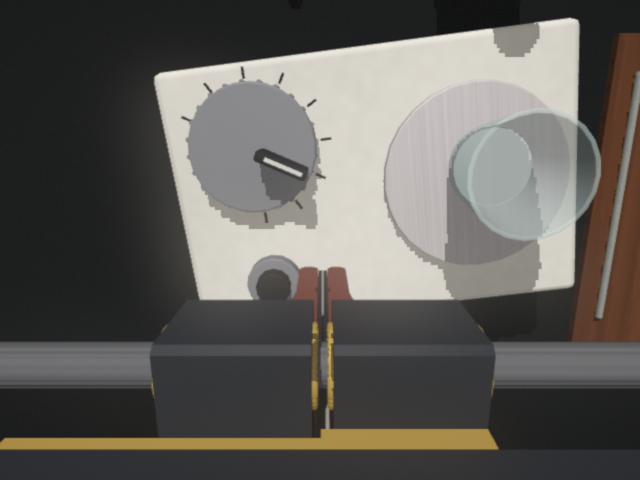

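The fin points at the seventh tick (321,177), the button is up again, and the beaker, bottle, jar and bulb are where they were. The arm is clear, so I'm handing in.

```bash
python3 -c "
from bench import *
close_job()"
```

```text
the job is handed in; nothing more can be done
```

I turned the dial four clicks clockwise, pressed the start button fully down and released it, and handed the job in at about 35 s of the 64 s allowed.

- **Dial:** I pushed the fin with the shut fingers, using no more than about 7 N, and felt four separate snaps. It moved from click 2 to click 6, and the fin ended at about −23°. That is a turn of 120° in the wrist view and about 119° in the side view.
- **Dial correction:** After the fourth snap both cameras showed the fin at only 113°, inside the tolerance but near its edge. A second, nearly force-free pass brought it to 120° before I pressed the button. I don't know why it had stopped short.
- **Button:** It went down about 6 mm, from 92 mm to 86 mm above the bench, with the force rising to 15 N against the stop. It was back at 92 mm afterwards.
- **Surroundings:** By eye, the last pictures show the beaker, bottle, jar and bulb standing where they were; I did not measure this. The arm was clear of everything. Handing in gave no verdict.

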